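Turn the wrongly fitted label-guide arm end for end

TASK

One of the two label-guide arms on the bench is fitted back to front: its black roller stands next to the pivot pin instead of out over the rest post like on the other arm. Lift that arm off its pin, turn it end for end, and refit it with its plain eye fully down on the same pin, lying flat along its base with the roller end on the rest post. Let go of it, and leave the other arm alone.

Things in the scene. Friction and masses are not known exactly. Their poses are not given: they have to be found in the camera images.
- guide_mid (a point): Centre, half-way up, of the wrongly fitted arm: loose flat aluminium bar 208 mm long, 18 thick, 0.14-0.28 kg; web 24 mm wide (grasp across it here), a round eye (48 mm outside, 26 mm through bore) centred 80 mm to either side. A black roller, 26 mm across, stands 28 mm high on top, 48 mm from here along +x (roller end). z up. At the start it lies flat, roller-end eye on the pin.
- plain_eye (a point): Centre of the bore of the same arm's plain eye (the end without roller), half-way up its 18 mm thickness, 80 mm from guide_mid along its -x; same axes. At the start it lies on the rest post.
- pivot_pin (a point): Foot of that arm's fixed upright dark pin (13 mm across, 32 high, top 10 tapered) on its post. x: level, towards the bare rest post, centred 160 mm away; z up. Both grey posts are 46 mm square, tops 45 mm above the bench, 114 mm clear gap between them, on a fixed plate 225 x 60 x 10 mm. A seated arm lies on both posts, its centre 9 mm above this point. Place and angle vary.
- other_guide_mid (a point): Centre of the other, identical arm, rightly fitted on its own identical station (roller at the rest-post end): leave alone. Its roller's top is 91 mm above the bench.
There are look-alikes about, which are no part of the job. What is shaped like the part that bears pivot_pin but green is not meant.

How it is judged (in metres and radians):
On the way:
1. the wrongly fitted arm is lifted off its pin (height (world z) of guide_mid above 0.08 m), for 0.1 s.
At the end, for the whole second after the job is handed in: Plain eye within 10 mm of its station's pin axis and within 4 mm of fully down; arm flat (5 degrees), roller end towards the rest post, along the station within 11 degrees, at rest; the other arm's middle within 15 mm of where it was (horizontal distance between plain_eye and pivot_pin below 0.01 m and z of each of plain_eye, guide_mid in the frame of pivot_pin below 0.013 m and x of guide_mid in the frame of pivot_pin above 0.06 m and angle between guide_mid's own z axis and vertical below 0.09 rad and angle between the x axis of guide_mid and the x axis of pivot_pin, either way round below 0.2 rad and distance of other_guide_mid from where it was at the start of the episode below 0.015 m and linear speed of guide below 0.02 m/s); the robot touches nothing.
It fails at once if the other arm is knocked or moved by more than 15 mm (distance of other_guide_mid from where it was at the start of the episode above 0.015 m).
It also fails if it takes over 42 s, if anything falls off the work surface, if the arm or the gripper's body presses on something with over 40 N, if the wrist force passes 120 N, or if a joint passes its speed limit or range.

ROBOT

A 6-joint arm with a two-finger parallel gripper is mounted at the origin on the work surface. World frame = base frame: x ahead of the robot, y to its left, z up, the work surface at z = 0. Lengths are in mm, angles in rad, forces in N, time in s.
With the tool pointing down it reaches from about 350 to 725 mm from the base axis. Payload 4.3 kg.
Tool frame: the origin (TCP) lies midway between the tips of the shut fingers; the grasp point (between the pads) lies 19 mm behind it; z points along the fingers, y is the line along which they close (so a half turn about z gives the same grasp; the last joint's range is limited). The gripper opens to 85 mm and grips with 20 to 120 N. Pads are 22 mm wide; open, the fingers measure 114 mm over their backs; the gripper's body (76 mm by 85 mm) begins 54 mm behind the grasp point. The pads swing forward as they close: fully open they stand 13 mm farther back than shut.
Start: joints at [1.197, 0.377, 0.081, 1.274, 0, 1.46], TCP at [149.937, 555.145, 231.329] pointing down, gripper open.
Joint ranges: [-2.72, 2.72], [-0.84, 1.66], [-1.02, 1.22], [-1.77, 2.12], [-1.37, 1.28], [-3.14, 3.14]. Speed limits (rad/s): [2.57, 2.57, 3.14, 3.14, 3.14, 3.14].

INTERFACE

Orientations are given as a unit quaternion [w, x, y, z].
In Python, from bench import r gives the robot as it stands. The module is installed in compiled form; this text tells all that it offers.
- The arm moves only by the shell command python3 -m pendant 'ROWS'. ROWS is JSON, a list of rows, each a list of 7 numbers: the turn, a rotation vector about the tool's x, y, z in rad, then the shift along the tool's x, y, z in mm, then the finger opening in mm, from 0 to 85.4. In form: [[ax, ay, az, x, y, z, hand], ...]. A call has 1 to 8 rows; each row is the pose to reach, as a shift and turn from the pose commanded when the call began, along the tool's axes at that moment; what a row does not reach only later rows make up. A row lasts 1/12 s, in which the tool goes at most 41.7 mm and 7.16 degrees, less where a joint would pass 70% of its speed; a pose out of reach is approached as far as the arm can. A call with a gripper value outside its range is refused whole. The fingers move at their own pace and stop on an object; the grip force is fixed at half the most. Time passes only in rows, so rows that repeat a pose let the fingers close. It gives the time, the measured TCP pose, the force, the opening and the grip force at its end, in the units of the state.
- r.observe(): the state, without advancing time (a new reading comes with each control period).
- r.get_image(name): name is "side" or "top" or "wrist"; returns the picture (480x640x3 uint8, red, green, blue); there is no depth.
- r.calibration(name): a dict with "camera_matrix" (3x3 intrinsics, pixels), "xyz" and "rotation" of the camera in the world. Camera axes: x right, y down, z forward; pixel columns grow to the right and rows downward; lengths in mm; the calibration is good to about 2 mm. A picture is of the moment at which its call begins: read the wrist's pose just before it. calibration takes no time and is no camera call; for the wrist camera it gives the pose at the moment of the call.
- r.close_job(): hands the job in; it is judged then, once.
Trained networks look in the newest picture that a camera, given by its name, has taken for a name from the list of things; names that differ only in an ending like _2 or _b are one class to them, and where a whole thing is asked for, a point or a joint stands for the part that bears it (a point fixed in the world has none). Each returns a list of dicts, best first, with "confidence" (0 to 1); they miss things now and then, are a little off and sometimes report something else, mostly with a low value. They report only what shows in the picture. A call takes as long as a camera call. They do not tell look-alikes from the thing itself.
- r.masks_of(label, camera): "mask" (480x640 bool, what is visible of it).
- r.spot_point(label, camera): "centre" ([x, y, z] in mm, in the coordinates of the camera as it stood for that picture, good to about 4 mm: a listed point, or the origin of a listed thing).
The state is a dict: "time_s": time; "qpos": joint angles; "joint_vel": joint speeds; "joint_efforts": joint torques, N m; "tool_pos": TCP position; "ee_rot": TCP orientation; "contact_force": force on the tool from outside, world axes, zero at the start; "ft_torque": the same for the moment, N m; "width": finger opening in mm; "finger_force": force on a finger pad.
Only numpy, scipy, OpenCV 4.12 (cv2) and the standard library are available. Lean on these libraries where they do the work, as an engineer would, in place of code of your own. Each camera call takes 0.05 s, during which the arm holds its last target. There are 200 camera calls.

## Working session

There is one attempt and no reset: what is moved stays moved. The work goes in short steps, Python scripts to look and compute and a shell command to move; the robot and the scene stay as the last step left them, time stands still between calls to the robot, and variables do not carry over. Pictures are saved under pics/ and viewed, at most 10 in all, crops included, and the job is handed in when it is done.

```bash
mkdir -p pics
python3 - <<'E'
from bench import r
import cv2,numpy as np
s=r.observe();print(s['time_s'],s['tool_pos'],s['ee_rot'],s['width'])
for c in ['top','side']:
    im=r.get_image(c);cv2.imwrite(f'pics/{c}0.png',im[:,:,::-1])
    k=r.calibration(c);R=np.array(k['rotation']);t=np.array(k['xyz'])
    print(c,t.round())
    for l in ['guide_mid','plain_eye','pivot_pin','other_guide_mid']:
        for d in r.spot_point(l,c):
            p=np.array(d['centre']);q=np.array(k['camera_matrix'])@p
            print(l,round(d['confidence'],2),(R@p+t).round(1),(q[:2]/q[2]).round())
E
```

```text
0.0 [149.68668643 554.48095446 230.34673155] [-2.51123952e-04  1.31521305e-01  9.91312801e-01 -1.00734006e-03] 85.26587993178964
top [ 196.  -90. 1353.]Traceback (most recent call last):
  File "<stdin>", line 11, in <module>
ValueError: matmul: Input operand 1 has a mismatch in its core dimension 0, with gufunc signature (n?,k),(k,m?)->(n?,m?) (size 3 is different from 4)
```

View pics/top0.png

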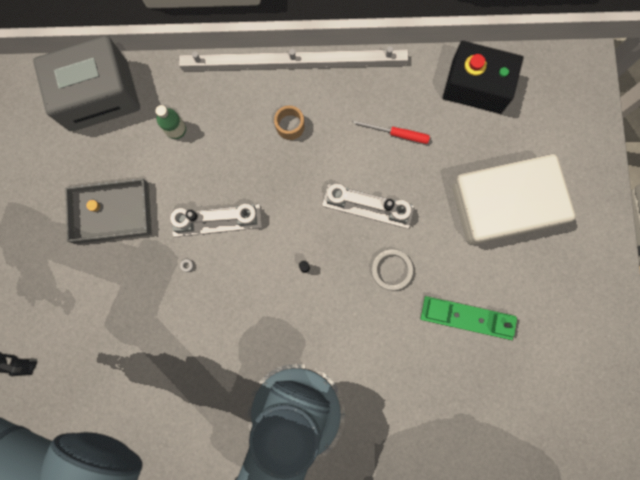

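The top view shows two stations: arm A at about (216,216) with its roller at the left, and arm B at about (370,203) with its roller at the right. The green plate at (470,317) is the decoy.

```bash
cat > h.py <<'E'
from bench import r
import cv2,numpy as np
from scipy.spatial.transform import Rotation as Ro
def cal(c):
    k=r.calibration(c);q=np.array(k['rotation'])
    R=q if q.shape==(3,3) else Ro.from_quat(q,scalar_first=True).as_matrix()
    return np.array(k['camera_matrix']),R,np.array(k['xyz'])
def spots(c,labels):
    K,R,t=cal(c)
    for l in labels:
        for d in r.spot_point(l,c):
            p=np.array(d['centre']);q=K@p
            print(c,l,round(d['confidence'],2),(R@p+t).round(1),(q[:2]/q[2]).round())
def proj(c,P):
    K,R,t=cal(c);q=(K@R.T@(np.atleast_2d(P)-t).T).T
    return q[:,:2]/q[:,2:]
E
python3 - <<'E'
from h import *
print(r.calibration('top')['rotation'],cal('top')[0])
ims=[]
for c in ['top','side']:
    im=r.get_image(c);ims.append(im)
    spots(c,['guide_mid','plain_eye','pivot_pin','other_guide_mid'])
a=cv2.resize(ims[0][150:270,140:440],(800,320),interpolation=cv2.INTER_CUBIC)
cv2.imwrite('pics/a.png',a[:,:,::-1]);cv2.imwrite('pics/side0.png',ims[1][:,:,::-1])
E
```

```text
[ 0.06903292 -0.69881871  0.71010964 -0.05129486] [[545.14651027   0.         317.07751829]
 [  0.         545.14651027 236.86679313]
 [  0.           0.           1.        ]]
top guide_mid 0.61 [ 505.3 -184.7   56.4] [368. 201.]
top plain_eye 0.61 [ 524.1 -109.1   55.3] [337. 194.]
top pivot_pin 0.68 [ 207.7 -496.2   45. ] [504. 323.]
top pivot_pin 0.56 [ 483.2 -265.8   46.6] [401. 210.]
top other_guide_mid 0.97 [476.7 196.2  56.4] [212. 216.]
side guide_mid 0.63 [ 505.3 -180.7   53.8] [390. 248.]
side plain_eye 0.58 [ 525.8 -104.1   51.9] [373. 227.]
side pivot_pin 0.9 [ 484.4 -264.    41.6] [409. 277.]
side pivot_pin 0.64 [ 205.2 -496.2   49. ] [397. 434.]
side pivot_pin 0.57 [ 504.9 -182.8   54.7] [390. 249.]
side other_guide_mid 0.89 [476.2 195.7  56.1] [282. 174.]
```

View pics/a.png

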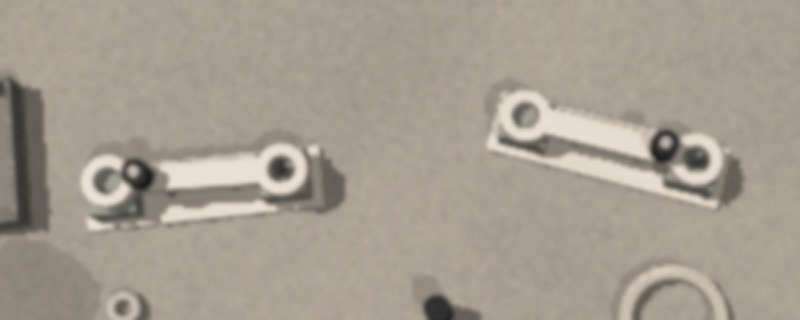

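View pics/side0.png

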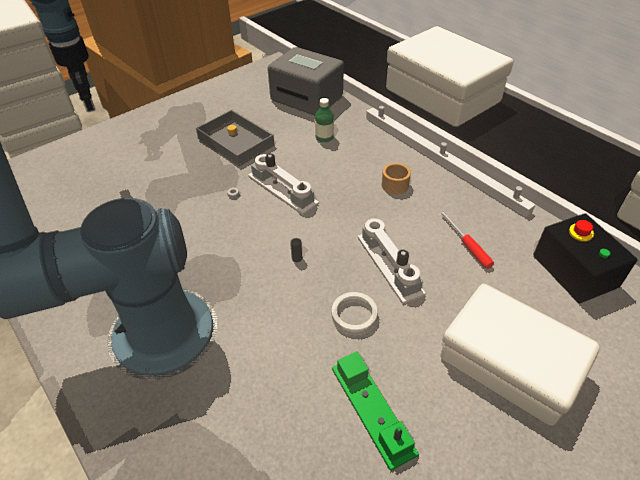

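Both networks and pictures agree: arm B is the wrong one, because the pin is at its roller end. Its middle is at about (505,-183) and the pin at (484,-265), with the station x axis at about 75°. I'll move above it.

```bash
cat >> h.py <<'E'
def delta(P,yawx_deg,tp=None,tq=None):
    "tool-frame delta from a (given or measured) pose to tool-down pose with tool x at yaw"
    s=r.observe();R0=Ro.from_quat(s['ee_rot'] if tq is None else tq,scalar_first=True);p=np.array(s['tool_pos'] if tp is None else tp)
    a=np.radians(yawx_deg);x=np.array([np.cos(a),np.sin(a),0]);z=np.array([0,0,-1.]);y=np.cross(z,x)
    R1=Ro.from_matrix(np.c_[x,y,z]);print('t',round(s['time_s'],2),'rot',(R0.inv()*R1).as_rotvec().round(3),'sh',R0.inv().apply(np.array(P)-p).round(1))
    return np.array(P,float),R1.as_quat(scalar_first=True)
E
python3 - <<'E'
from h import *
a=np.array([150,555,231.]);b=np.array([505,-184,200.])
p,q=delta(a+(b-a)/3,135);p,q=delta(a+(b-a)*2/3,105,p,q);delta(b,75.4,p,q)
E
```

```text
t 0.6 rot [ 0.    -0.     0.522] sh [-178.6 -207.1   10.7]
t 0.6 rot [0.    0.    0.524] sh [-257.9  -90.5   10.3]
t 0.6 rot [0.    0.    0.517] sh [-268.6   50.5   10.3]
```

```bash
python3 -m pendant '[[0,0,0.065,-22,-26,1,85],[0,0,0.13,-45,-52,3,85],[0,0,0.195,-67,-78,4,85],[0,0,0.26,-89,-104,5,85],[0,0,0.325,-112,-130,7,85],[0,0,0.39,-134,-155,8,85],[0,0,0.455,-156,-181,9,85],[0,0,0.522,-179,-207,10,85]]' && python3 -m pendant '[[0,0,0.065,-32,-11,1,85],[0,0,0.13,-64,-23,3,85],[0,0,0.195,-97,-34,4,85],[0,0,0.26,-129,-45,5,85],[0,0,0.325,-161,-57,7,85],[0,0,0.39,-193,-68,8,85],[0,0,0.455,-226,-79,9,85],[0,0,0.524,-258,-90,10,85]]' && python3 -m pendant '[[0,0,0.065,-34,6,1,85],[0,0,0.13,-67,13,3,85],[0,0,0.195,-101,19,4,85],[0,0,0.26,-134,25,5,85],[0,0,0.325,-168,32,7,85],[0,0,0.39,-201,38,8,85],[0,0,0.455,-235,44,9,85],[0,0,0.517,-268,50,10,85]]' && python3 -m pendant '[[0,0,0,0,0,0,85]]'
python3 - <<'E'
from h import *
print(r.observe()['qpos'],r.observe()['tool_pos'])
for c in ['wrist','side','top']:
    K,R,t=cal(c)
    im=r.get_image(c);cv2.imwrite(f'pics/{c}1.png',im[:,:,::-1])
    spots(c,['guide_mid','plain_eye','pivot_pin'])
E
```

```text
time_s: 1.27
tool_pos: [269.0, 307.2, 221.4]
ee_rot: [0.0, 0.384, 0.923, 0.0]
contact_force: [0.7, -0.1, 0.3]
width: 84.9
finger_force: 0.0
time_s: 1.93
tool_pos: [388.1, 60.8, 211.6]
ee_rot: [0.0, 0.611, 0.792, 0.0]
contact_force: [0.1, 1.7, 0.2]
width: 85.3
finger_force: 0.0
time_s: 2.6
tool_pos: [505.4, -185.4, 201.3]
ee_rot: [0.0, 0.793, 0.61, 0.0]
contact_force: [0.7, 0.4, 0.5]
width: 85.2
finger_force: 0.0
time_s: 2.68
tool_pos: [507.4, -189.0, 200.8]
ee_rot: [0.002, 0.794, 0.608, -0.0]
contact_force: [0.6, 0.4, 0.8]
width: 84.8
finger_force: 0.0
[-0.47271556  0.31632132 -0.08609909  1.16499601 -0.00171159  1.36066054] [ 507.42209241 -188.98947183  200.77726357]
wrist guide_mid 0.88 [ 496.8 -186.    56.1] [308. 226.]
wrist plain_eye 0.86 [ 520.2 -103.2   50.6] [309. 114.]
wrist pivot_pin 0.86 [ 478.7 -260.8   44.2] [311. 305.]
side plain_eye 0.61 [ 522.4 -102.8   53. ] [372. 227.]
side pivot_pin 0.75 [ 203.6 -502.6   44. ] [398. 438.]
side pivot_pin 0.6 [ 484.  -265.3   40.5] [410. 278.]
top plain_eye 0.66 [475.3 194.4  52.2] [213. 216.]
top pivot_pin 0.98 [ 205.1 -499.4   44.6] [506. 324.]
top pivot_pin 0.58 [ 483.  -264.    46.3] [401. 210.]
```

View pics/wrist1.png

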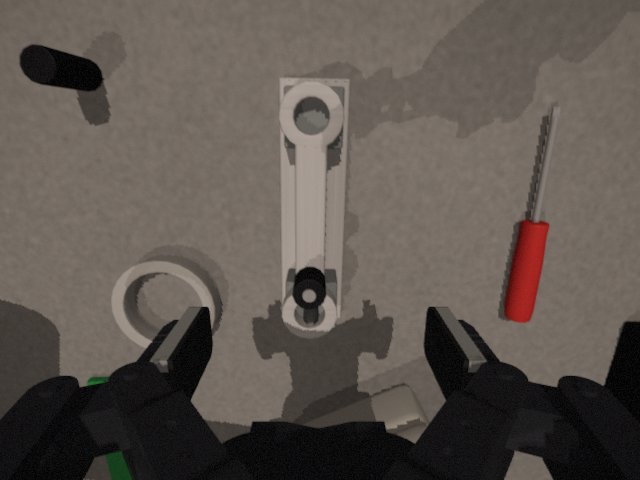

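The wrist view shows the arm upright: plain eye at (311,116), roller at (310,290), roller eye around (310,311), bar centred on column 311. I'll triangulate from pixels.

```bash
cat >> h.py <<'E'
def ray(c,uv,z,k=None):
    K,R,t=k or cal(c);d=R@np.linalg.inv(K)@np.array([*uv,1.]);return (t+d*(z-t[2])/d[2])
E
python3 - <<'E'
from h import *
print(r.observe()['tool_pos'],r.observe()['ee_rot'])
im=r.get_image('wrist');print(cal('wrist')[2])
cv2.imwrite('pics/wrist2.png',im[:,:,::-1])
spots('wrist',['guide_mid','plain_eye','pivot_pin'])
print('wrist pix',ray('wrist',(311,116),63),ray('wrist',(310,311),63))
print('top pix',ray('top',(336.9,193.5),63),ray('top',(401,209.6),63))
print('side plain', ray('side',(374,226),63))
for c in ['top','side']:
    r.get_image(c)
    for d in r.masks_of('guide_mid',c):
        ys,xs=np.nonzero(d['mask']);m=d['mask'];print(c,d['confidence'],m.sum(),xs.mean(),ys.mean())
E
```

```text
[ 504.86598996 -183.04522148  201.46614017] [7.73713756e-05 7.91356936e-01 6.11354387e-01 8.96807286e-05]
[ 523.00541998 -110.5049945   344.76408914]
wrist guide_mid 0.93 [ 497.8 -192.1   53.1] [314. 235.]
wrist plain_eye 0.56 [ 525.7 -106.3   50.6] [320. 120.]
wrist pivot_pin 0.85 [ 478.2 -263.6   45.9] [313. 311.]
wrist pix [ 519.63542973 -102.45915009   63.        ] [ 478.30083282 -254.13974356   63.        ]
top pix [ 524.25557985 -109.05792759   63.        ] [ 481.12332075 -262.83444897   63.        ]
side plain [ 521.40280219 -110.89821437   63.        ]
top 0.57 334 397.3203592814371 208.07185628742516
side 0.93 1066 392.7082551594747 252.15759849906192
```

Run:
```python
from h import *
im=cv2.imread('pics/wrist2.png');g=cv2.GaussianBlur(cv2.cvtColor(im,cv2.COLOR_BGR2GRAY),(0,0),1)
roi=g[50:360,250:380]
c=cv2.HoughCircles(roi,cv2.HOUGH_GRADIENT,1,15,param1=80,param2=14,minRadius=12,maxRadius=40)
for x,y,rr in c[0]:print(x+250,y+50,rr,ray('wrist',(x+250,y+50),63).round(1))
cv2.imwrite('pics/w2c.png',cv2.resize(im[50:360,220:420],None,fx=1.9,fy=1.9))
```

```text
314.5 315.5 28.0 [ 480.9 -259.3   63. ]
321.5 124.5 34.9 [ 525.5 -110.2   63. ]
312.5 299.5 33.8 [ 483.1 -244.3   63. ]
322.5 140.5 37.2 [ 523.4 -121.3   63. ]
323.5 108.5 28.0 [529.7 -99.9  63. ]
322.5 156.5 30.2 [ 520.6 -132.4   63. ]
300.5 308.5 19.4 [ 471.1 -249.9   63. ]
339.5 101.5 16.0 [541.9 -98.2  63. ]
323.5 288.5 22.5 [ 494.6 -236.9   63. ]
328.5 303.5 12.8 [ 495.2 -251.3   63. ]
```

View pics/w2c.png

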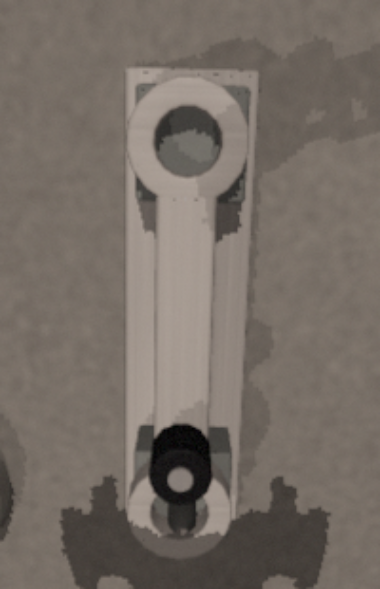

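```bash
python3 -m pendant '[[0,0,0.016,-3,-1,25,85],[0,0,0.016,-3,-1,55,85],[0,0,0.016,-3,-1,85,85],[0,0,0.016,-3,-1,115,85],[0,0,0.016,-3,-1,140,85],[0,0,0.016,-3,-1,156,85],[0,0,0.016,-3,-1,165,85],[0,0,0.016,-3,-1,165,85]]' && python3 -m pendant '[[0,0,0,0,0,0,60],[0,0,0,0,0,0,40],[0,0,0,0,0,0,15],[0,0,0,0,0,0,10],[0,0,0,0,0,0,10],[0,0,0,0,0,0,10],[0,0,0,0,0,0,10],[0,0,0,0,0,0,10]]'
```

```text
time_s: 4.35
tool_pos: [501.6, -185.4, 34.3]
ee_rot: [-0.002, 0.796, 0.605, -0.001]
contact_force: [-0.4, -0.0, -0.8]
width: 85.1
finger_force: 0.0
time_s: 5.02
tool_pos: [504.0, -186.6, 37.4]
ee_rot: [0.001, 0.796, 0.605, 0.0]
contact_force: [-0.8, -0.4, 6.7]
width: 23.1
finger_force: 60.9
```

```bash
python3 -m pendant '[[0,0,0,0,0,-4,10],[0,0,0,0,0,-12,10],[0,0,0,0,0,-24,10],[0,0,0,0,0,-40,10],[0,0,0,0,0,-60,10],[0,0,0,0,0,-82,10],[0,0,0,0,0,-98,10],[0,0,0,0,0,-105,10]]' && python3 -m pendant '[[0,0,0,0,0,0,10],[0,0,0,0,0,0,10],[0,0,0,0,0,0,10]]'
python3 - <<'E'
from h import *
s=r.observe();print(s['tool_pos'],s['qpos'])
for c in ['top','side','wrist']:
    im=r.get_image(c);cv2.imwrite(f'pics/{c}3.png',im[:,:,::-1])
    spots(c,['guide_mid','plain_eye','pivot_pin'])
im=cv2.imread('pics/side3.png')[180:320,300:480];w=cv2.imread('pics/wrist3.png')
cv2.imwrite('pics/c3.png',np.hstack([cv2.resize(im,(400,311)),cv2.resize(w,(400,311))]))
E
```

```text
time_s: 5.68
tool_pos: [504.2, -186.6, 143.9]
ee_rot: [0.001, 0.796, 0.605, 0.001]
contact_force: [0.1, -0.4, -2.7]
width: 22.9
finger_force: 59.8
time_s: 5.93
tool_pos: [502.3, -185.7, 140.0]
ee_rot: [-0.001, 0.796, 0.605, -0.0]
contact_force: [-0.1, 1.0, -3.6]
width: 23.0
finger_force: 59.8
[ 502.25547363 -185.67955529  139.97088151] [-4.72653597e-01  3.44493168e-01 -2.08430421e-01  1.02030074e+00
  9.59321521e-05  1.37019636e+00]
top pivot_pin 0.76 [ 203.  -498.1   44.5] [505. 325.]
top pivot_pin 0.64 [ 483.  -263.9   46.3] [401. 210.]
side guide_mid 0.64 [ 505.2 -182.   159. ] [394. 216.]
side plain_eye 0.9 [ 526.  -105.   153.7] [376. 196.]
side pivot_pin 0.94 [ 488.1 -266.8   41. ] [411. 277.]
side pivot_pin 0.67 [ 202.  -500.    43.6] [397. 438.]
wrist guide_mid 0.68 [ 498.6 -190.9  159.3] [312. 343.]
```

View pics/c3.png

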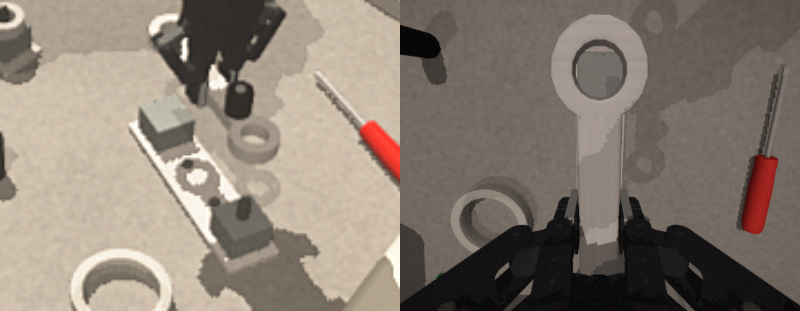

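The side crop shows the arm clear of the pin, with the pin bare on the near post (about pixel (409,275)). The wrist crop shows the plain eye at about wrist pixel (320,102). I'll turn it half round.

```bash
python3 - <<'E'
from h import *
s=r.observe();T=Ro.from_quat(s['ee_rot'],scalar_first=True)
e=ray('wrist',(320,102),168);print('eye in tool',T.inv().apply(e-np.array(s['tool_pos'])).round(1),s['tool_pos'],e)
print('side pin top',ray('side',(409.4,270.5),77))
E
A='[[0,0,-0.1,0,0,0,10]]' ; python3 -m pendant '[[0,0,-0.1,0,0,0,10],[0,0,-0.2,0,0,0,10],[0,0,-0.3,0,0,0,10],[0,0,-0.4,0,0,0,10],[0,0,-0.5,0,0,0,10],[0,0,-0.6,0,0,0,10],[0,0,-0.7,0,0,0,10],[0,0,-0.8,0,0,0,10]]' && python3 -m pendant '[[0,0,-0.1,0,0,0,10],[0,0,-0.2,0,0,0,10],[0,0,-0.3,0,0,0,10],[0,0,-0.4,0,0,0,10],[0,0,-0.5,0,0,0,10],[0,0,-0.6,0,0,0,10],[0,0,-0.7,0,0,0,10],[0,0,-0.8,0,0,0,10]]' && python3 -m pendant '[[0,0,-0.1,0,0,0,10],[0,0,-0.2,0,0,0,10],[0,0,-0.3,0,0,0,10],[0,0,-0.4,0,0,0,10],[0,0,-0.5,0,0,0,10],[0,0,-0.6,0,0,0,10],[0,0,-0.7,0,0,0,10],[0,0,-0.8,0,0,0,10]]' && python3 -m pendant '[[0,0,-0.1,0,0,0,10],[0,0,-0.2,0,0,0,10],[0,0,-0.3,0,0,0,10],[0,0,-0.4,0,0,0,10],[0,0,-0.5,0,0,0,10],[0,0,-0.6,0,0,0,10],[0,0,-0.7,0,0,0,10],[0,0,-0.742,0,0,0,10]]' && python3 -m pendant '[[0,0,0,0,0,0,10],[0,0,0,0,0,0,10],[0,0,0,0,0,0,10]]'
python3 - <<'E'
from h import *
r.observe();
for c in ['top','side','wrist']:
    im=r.get_image(c);cv2.imwrite(f'pics/{c}4.png',im[:,:,::-1])
    s=r.observe()
    spots(c,['guide_mid','plain_eye','pivot_pin'])
print(s['tool_pos'],s['ee_rot'],s['qpos'])
T=Ro.from_quat(s['ee_rot'],scalar_first=True)
e=ray('wrist',(320,102),168);print('eye',e,'pin if at z77 same px',ray('wrist',(320,102),77))
E
```

```text
eye in tool [ 81.8  -0.4 -26.7] [ 503.24706455 -186.17990558  141.30698726] [ 524.85088518 -107.31194558  168.        ]
side pin top [ 474.43490073 -268.27360459   77.        ]
time_s: 7.2
tool_pos: [503.2, -186.2, 141.4]
ee_rot: [0.0, 0.496, 0.868, 0.0]
contact_force: [-0.1, 0.2, -2.9]
width: 22.9
finger_force: 59.7
time_s: 7.87
tool_pos: [503.2, -186.2, 141.3]
ee_rot: [0.0, 0.119, 0.993, -0.0]
contact_force: [-1.4, 0.1, -3.2]
width: 22.9
finger_force: 59.7
time_s: 8.53
tool_pos: [503.2, -186.2, 141.3]
ee_rot: [0.0, -0.277, 0.961, -0.0]
contact_force: [-0.3, 0.0, -2.6]
width: 23.2
finger_force: 59.7
time_s: 9.2
tool_pos: [503.3, -186.2, 141.3]
ee_rot: [0.0, -0.606, 0.795, -0.0]
contact_force: [-0.2, -0.2, -3.0]
width: 23.0
finger_force: 59.7
time_s: 9.45
tool_pos: [503.2, -186.2, 141.3]
ee_rot: [0.0, -0.604, 0.797, 0.0]
contact_force: [0.7, 0.1, -2.6]
width: 23.2
finger_force: 59.7
top plain_eye 0.77 [ 478.6 -265.   159.4] [407. 201.]
top pivot_pin 0.88 [ 486.1 -265.1   48.5] [401. 209.]
top pivot_pin 0.72 [ 203.9 -501.7   45.9] [507. 325.]
side guide_mid 0.61 [ 503.4 -187.9  162.6] [396. 217.]
side plain_eye 0.59 [ 483.7 -261.8  159.9] [415. 241.]
side pivot_pin 0.98 [ 200.3 -496.3   43.9] [395. 437.]
side pivot_pin 0.81 [ 484.5 -264.6   42.9] [410. 277.]
side pivot_pin 0.73 [ 485.1 -261.2  157.6] [415. 241.]
wrist guide_mid 0.6 [ 499.7 -191.8  160.6] [320. 322.]
wrist pivot_pin 0.75 [ 479.5 -263.    45.9] [319. 121.]
[ 503.17190579 -186.14310893  141.25475801] [ 9.90131507e-06 -6.04832052e-01  7.96353054e-01  4.94749251e-05] [-4.72624685e-01  3.43528748e-01 -2.06316577e-01  1.02103157e+00
  6.07596003e-05 -1.77173460e+00]
eye [ 479.05585248 -266.67770128  168.        ] pin if at z77 same px [ 476.96574738 -271.64761024   77.        ]
```

View pics/wrist4.png

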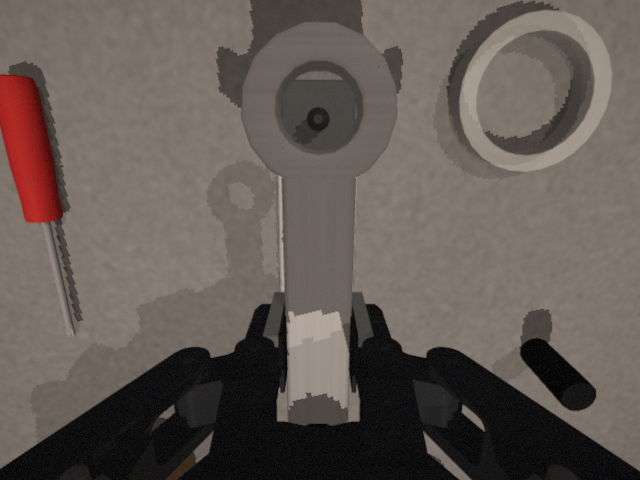

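Through the eye, the pin's top shows at (318,118); the eye ring is centred at (320,101).

Run:
```python
from h import *
s=r.observe();T=Ro.from_quat(s['ee_rot'],scalar_first=True)
e=ray('wrist',(320,101),168.5);p=ray('wrist',(318,118.5),77)
print(e,p,'shift in tool',T.inv().apply(p-e).round(1),'yaw x',np.degrees(2*np.arctan2(s['ee_rot'][2],s['ee_rot'][1])))
# inner bore top-rim check and station plate edge: rotate
g=cv2.cvtColor(cv2.imread('pics/wrist4.png'),cv2.COLOR_BGR2GRAY)
print(cv2.HoughCircles(cv2.GaussianBlur(g[10:200,230:410],(0,0),1),cv2.HOUGH_GRADIENT,1,10,param1=60,param2=20,minRadius=30,maxRadius=90)[0][:5]+[230,10,0])
print(ray('wrist',(318,118.5),77)-np.array(s['tool_pos']))
```

```text
[ 478.99379375 -266.91699875  168.5       ] [ 480.19532582 -263.96217703   77.        ] shift in tool [-3.2 -0.4 91.5] yaw x 254.43436027411343
[[319.5         97.5         76.19999695]
 [309.5        104.5         87.19999695]
 [327.5        105.5         87.09999847]
 [318.5        111.5         42.5       ]
 [328.5         89.5         63.59999847]]
[-23.00053917 -77.79694399 -64.2570745 ]
```

```bash
python3 -m pendant '[[0,0,0,-1,0,6,10],[0,0,0,-2,0,16,10],[0,0,0,-3,0,28,10],[0,0,0,-3,0,40,10],[0,0,0,-3,0,50,10],[0,0,0,-3,0,57,10],[0,0,0,-3,0,60,10],[0,0,0,-3,0,60,10]]' && python3 -m pendant '[[0,0,0,0,0,0,10],[0,0,0,0,0,0,10],[0,0,0,0,0,0,10]]'
python3 - <<'E'
from h import *
im=r.get_image('wrist');cv2.imwrite('pics/wrist5.png',im[:,:,::-1])
s=r.observe();print(s['tool_pos'])
sd=r.get_image('side')
o=np.hstack([cv2.resize(im[0:240,200:440],(400,400)),cv2.resize(sd[180:320,340:480],(400,400))])
cv2.imwrite('pics/c5.png',o[:,:,::-1])
E
```

```text
time_s: 10.72
tool_pos: [503.3, -182.9, 80.2]
ee_rot: [-0.0, -0.605, 0.796, 0.001]
contact_force: [0.2, 0.4, -2.4]
width: 23.1
finger_force: 59.7
time_s: 10.97
tool_pos: [504.6, -183.6, 82.0]
ee_rot: [0.0, -0.605, 0.796, -0.001]
contact_force: [1.2, 1.3, -2.7]
width: 22.9
finger_force: 59.7
[ 504.60514462 -183.5519856    81.96940693]
```

View pics/c5.png

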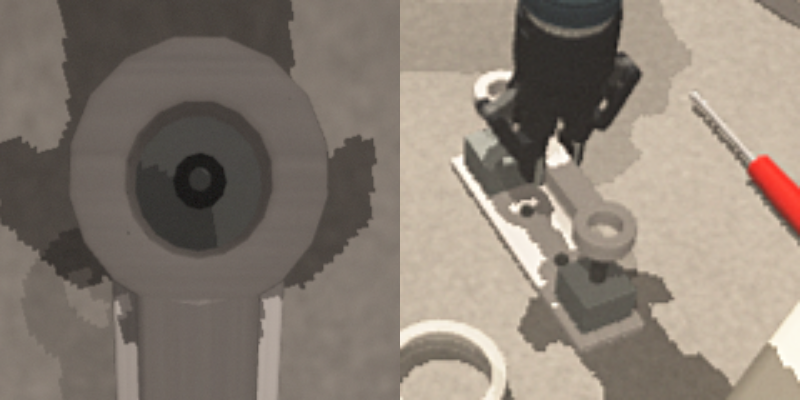

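The pin's top shows at wrist (320,108) and the ring centre at (319.4,101.4), so it is nearly centred. I'll check the geometry.

Run:
```python
from h import *
s=r.observe();T=Ro.from_quat(s['ee_rot'],scalar_first=True);print(s['tool_pos'])
z=s['tool_pos'][2]+27
e=ray('wrist',(319.4,101.2),z);p=ray('wrist',(320,108),77)
print(e,p,'shift in tool',T.inv().apply(p-e).round(1))
```

```text
[ 504.48260363 -183.49041062   81.85221235]
[ 480.42558925 -264.26272795  108.85221235] [ 480.18298949 -263.70550037   77.        ] shift in tool [-0.5  0.4 31.9]
```

```bash
python3 -m pendant '[[0,0,0,0,0,5,10],[0,0,0,0,0,12,10],[0,0,0,0,0,19,10],[0,0,0,0,0,26,10],[0,0,0,0,0,33,10],[0,0,0,0,0,38,10],[0,0,0,0,0,41,10],[0,0,0,0,0,43,10]]' && python3 -m pendant '[[0,0,0,0,0,0,10],[0,0,0,0,0,1,10],[0,0,0,0,0,1,10],[0,0,0,0,0,1,10]]'
```

```text
time_s: 11.73
tool_pos: [503.6, -183.1, 37.5]
ee_rot: [-0.0, -0.605, 0.796, 0.0]
contact_force: [0.1, 0.2, -2.6]
width: 23.3
finger_force: 59.7
time_s: 12.07
tool_pos: [504.3, -183.4, 37.5]
ee_rot: [0.0, -0.605, 0.796, -0.0]
contact_force: [-0.4, 0.5, -2.5]
width: 22.7
finger_force: 59.7
```

Down at the earlier grasp height with no contact yet; lower a touch, release, and withdraw.

```bash
python3 -m pendant '[[0,0,0,0,0,1,10],[0,0,0,0,0,1,10],[0,0,0,0,0,1,30],[0,0,0,0,0,1,50],[0,0,0,0,0,1,70],[0,0,0,0,0,1,85],[0,0,0,0,0,1,85],[0,0,0,0,0,1,85]]' && python3 -m pendant '[[0,0,0,0,0,0,85],[0,0,0,0,0,0,85],[0,0,0,0,0,-5,85],[0,0,0,0,0,-15,85],[0,0,0,0,0,-30,85],[0,0,0,0,0,-50,85],[0,0,0,0,0,-70,85],[0,0,0,0,0,-90,85]]' && python3 -m pendant '[[0,0,0,0,0,-20,85],[0,0,0,0,0,-40,85],[0,0,0,0,0,-60,85],[0,0,0,0,0,-65,85],[0,0,0,0,0,-65,85],[0,0,0,0,0,-65,85],[0,0,0,0,0,-65,85]]'
python3 - <<'E'
from h import *
ims={}
for c in ['top','side','wrist']:
    ims[c]=r.get_image(c)
    spots(c,['guide_mid','plain_eye','pivot_pin','other_guide_mid'])
w,sd=ims['wrist'],ims['side']
o=np.hstack([cv2.resize(w[20:380,170:470],(400,480)),cv2.resize(sd[180:320,340:457],(400,480))])
cv2.imwrite('pics/c6.png',o[:,:,::-1])
E
```

```text
time_s: 12.73
tool_pos: [504.1, -183.3, 36.3]
ee_rot: [0.0, -0.605, 0.796, 0.0]
contact_force: [0.3, -0.1, 0.3]
width: 84.6
finger_force: 0.0
time_s: 13.4
tool_pos: [504.0, -183.3, 128.1]
ee_rot: [0.0, -0.605, 0.796, -0.0]
contact_force: [0.8, 1.5, 0.1]
width: 84.7
finger_force: 0.0
time_s: 13.98
tool_pos: [503.2, -182.9, 190.0]
ee_rot: [-0.0, -0.605, 0.796, 0.001]
contact_force: [-0.3, 0.1, 0.4]
width: 84.8
finger_force: 0.0
top plain_eye 0.85 [ 481.5 -259.6   55.5] [399. 210.]
top pivot_pin 0.76 [ 483.7 -265.2   46.4] [401. 210.]
top pivot_pin 0.69 [ 207.2 -500.2   41.2] [505. 323.]
top other_guide_mid 0.65 [476.2 194.7  53.3] [213. 216.]
side guide_mid 0.95 [ 503.4 -181.3   52.9] [389. 249.]
side plain_eye 0.92 [ 482.7 -259.    51.4] [408. 274.]
side pivot_pin 0.97 [ 484.8 -262.7   42.3] [409. 277.]
side pivot_pin 0.61 [ 201.5 -500.    45.9] [397. 437.]
wrist guide_mid 0.68 [ 501.6 -192.4   56.2] [316. 218.]
wrist plain_eye 0.59 [ 480.1 -258.2   51.2] [320. 124.]
wrist pivot_pin 0.84 [ 482.9 -270.    46.5] [312. 109.]
```

View pics/c6.png

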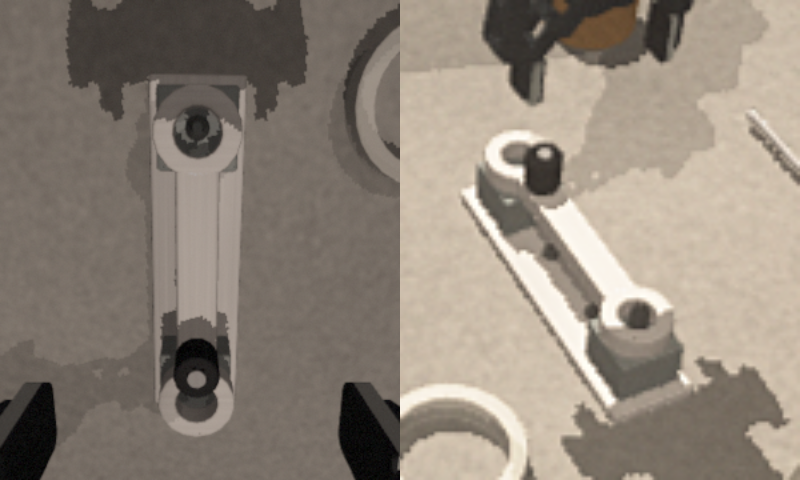

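The pin stands in the middle of the plain eye and the arm lies flat on both posts. The roller is over the rest post and the other arm hasn't moved, so I'll hand in.

```bash
python3 -c "
from bench import r
print(r.close_job())"
```

```text
the job is handed in; nothing more can be done
None
```

I turned the wrongly fitted arm end for end and refitted it: plain eye down on its pin, roller end on the rest post, released, with the other arm untouched; the job is handed in, but no verdict came back.

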